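Seat the upper roller in the dough sheeter

TASK

Take the loose wooden roller from its wooden rest and lower it into the dough sheeter, its two steel journals in the two open slots. The white bearing shoes in the slots are stiff and stand at unequal heights: press the roller down until both shoes are fully home on their stops and it lies level, feeling for the stops, whose height is not known, and never forcing it (no more than 30 N between roller and sheeter). Leave the roller released there and the other things where they are.

Things in the scene. Friction and masses are not known exactly. Their poses are not given: they have to be found in the camera images.
- roller: Loose upper roller, 0.26 to 0.44 kg: light wooden cylinder 40 mm in diameter, 120 mm long, with a steel journal 12 mm in diameter standing 24 mm out of each end (168 mm over all). Origin at its centre; y is its long axis, the same both ways round. It starts lying level in the wooden rest, axis 41 mm above the worktop, along the rest's y.
- journal_a (a point): Point on the roller's axis in the middle of where one journal bears, 71 mm from the roller's centre on its +y.
- journal_b (a point): The same on the other journal, 71 mm from the centre on the roller's -y.
- rest: Wooden rest, fixed to the worktop: rail 50 (x) x 110 (y) mm, 10 mm high, with two notched blocks at y = +-43 mm (14 mm thick, 34 mm high) that carry the roller; between them the roller's middle 70 mm is free for fingers, down to 10 mm above the worktop. Origin under its centre, on the worktop.
- sheeter: Dough sheeter, fixed to the worktop: aluminium base 100 (x) x 160 (y) x 8 mm, two upright cheeks across its y, 12 mm thick, centred at y = +-71 mm (130 mm apart inside), 80 mm wide, tops at z = 140 mm. A fixed lower wooden roller, 40 mm thick, lies along y, axis at z = 40; a small crank outside the -y cheek reaches y = -119 mm. Origin under its centre on the worktop.
- slot_left (a point): Mouth of the open slot in the sheeter's +y cheek, at the cheek's top (x = 0, y = 71, z = 140 mm in the sheeter's frame). The slot runs straight down, 15 mm wide in x, flared to 31 mm over its top 10 mm. In it slides a white plastic bearing shoe with a flat top that carries the journal.
- slot_right (a point): The same in the -y cheek (y = -71 mm). A steel stop stands under each shoe; the gap screw has set both stops to one height that differs each time and is not measured: a journal on a shoe that is home has its axis at z = 84 to 108 mm in the sheeter's frame (roller's top 20 mm above that), the same at both ends.
- shoe_left (a joint): Height (m) of the shoe in the +y slot above its own stop: 0 is fully home; starts at 0.005 to 0.011, each side on its own. The shoe stays where it is left: it gives way only to about 6 N down on it, more than its share of the roller's weight, then slides on at that force until the stop, where the force rises steeply.
- shoe_right (a joint): The same for the shoe in the -y slot.
- garlic: Bystander, loose: garlic bulb, 53x52x52 mm; origin under its centre. Leave it alone.
- matchbox: Bystander, loose: small box of matches lying flat, 36x52x14 mm; origin under its centre. Leave it alone.
- tomato: Bystander, loose: tomato, 65 mm across, 66 mm high; origin under its centre. Leave it alone.
- mug: Bystander, loose: white mug, 87x121x96 mm with its handle; origin under its centre. Leave it alone.
- steel_tumbler: Bystander, loose: steel drinking tumbler, 77 mm across, 103 mm high; origin under its centre. Leave it alone.
Things that resemble listed ones, but are neither listed nor needed, are in the scene too. What is shaped like the rest but purple is not meant.

How it is judged:
By the outcome, as a careful person would: the job done as asked, in the order asked, and still so for the second after the job is handed in, with the robot touching nothing.
It also fails if it takes over 61 s, if anything falls off the work surface, if the arm or the gripper's body presses on something with over 40 N, if the wrist force passes 120 N, or if a joint passes its speed limit or range.

ROBOT

A 6-joint arm with a two-finger parallel gripper is mounted at the origin on a cart in front of the work surface, level with it; the furniture and walls round the work are solid. World frame = base frame: x ahead of the robot, y to its left, z up, the work surface at z = 0. Lengths are in m, angles in rad, forces in N, time in s.
With the tool pointing down it reaches from about 0.3 to 0.875 m from the base axis. Payload 6.4 kg.
Tool frame: the origin (TCP) lies between the finger pads; the fingertips stand 19 mm ahead of it and the grasp point (between the pads) is the TCP; z points along the fingers, y is the line along which they close (so a half turn about z gives the same grasp; the last joint's range is limited). The gripper opens to 88 mm and grips with 3 to 60 N. Pads are 18 mm wide; open, the fingers measure 123 mm over their backs; the gripper's body (75 mm by 187 mm) begins 45 mm behind the grasp point.
Start: joints at [-1.497, 0.181, 1.607, -0, 1.354, -0.206], TCP at [0.159, -0.553, 0.258] pointing down, gripper open.
Joint ranges: [-2.99, 2.99], [-0.89, 2.07], [0.3, 2.58], [-1.14, 4.28], [0, 2.63], [-3.12, 3.12]. Speed limits (rad/s): [2.57, 2.57, 3.01, 3.14, 3.14, 3.14].

INTERFACE

Orientations are given as a unit quaternion [w, x, y, z].
In Python, from plant import read_state, read_camera, close_job gives the robot as it stands.
- The arm moves only by the tool carry_out, never from a script. Its argument "rows" is a list of rows, each a list of 2 entries, a list of its own where there are three numbers: the shift along the tool's x, y, z in m, then the turn about the tool's z in rad. In form: [[[x, y, z], spin], ...]. A call has 1 to 12 rows; each row shifts and turns the commanded pose from where the row before left it, along the tool's axes as they then stand; what a row does not reach is not made up. A row lasts 1/12 s, in which the tool goes at most 41.7 mm and 7.16 degrees, less where a joint would pass 70% of its speed; a pose out of reach is approached as far as the arm can. A call is refused whole if a number of a shift passes 0.0417 or a number of a turn 0.125, either way. A call with a gripper value outside its range is refused whole. "jaw" is the opening, from -1 (shut) to 1 (fully open), set as the call begins (left out, the last holds). The fingers move at their own pace and stop on an object; the grip force is fixed at half the most. Time passes only in rows, so rows that do not move let the fingers close. It gives the time, the measured TCP pose, the force, the opening and the grip force at its end, in the units of the state.
- read_state(): the state, without advancing time (a new reading comes with each control period).
- read_camera(name): name is "scene" or "top" or "wrist"; returns a dict with "image" (420x560x3 uint8, red, green, blue), "range_z" (420x560 float32, m along the optical axis (not along the pixel's ray), 0 where there is no reading), "camera_matrix" (3x3 intrinsics, pixels), "dist_coeffs" ([k1, k2, p1, p2, k3] as OpenCV has them; the pictures are not rectified), "R" (3x3) and "t" (3): a world point X has camera coordinates R X + t. Camera axes: x right, y down, z forward; pixel columns grow to the right and rows downward; lengths in m; the calibration is good to about 2 mm. A picture is of the moment at which its call begins.
- close_job(): hands the job in; it is judged then, once.
The state is a dict: "time_s": time; "joint_positions": joint angles; "dq": joint speeds; "tau": joint torques, N m; "position": TCP position; "orientation": TCP orientation; "contact_force": force on the tool from outside, world axes, zero at the start; "moment": the same for the moment, N m; "finger_gap": finger opening in m; "grasp_force": force on a finger pad.
Only numpy, scipy, OpenCV 4.12 (cv2) and the standard library are available. Lean on these libraries where they do the work, as an engineer would, in place of code of your own. Each camera call takes 0.05 s, during which the arm holds its last target. There are 200 camera calls.

## Working session

There is one attempt and no reset: what is moved stays moved. The work goes in short steps, Python scripts to look and compute and a tool call to move; the robot and the scene stay as the last step left them, time stands still between calls to the robot, and variables do not carry over. Pictures are saved under pics/ and viewed, at most 10 in all, crops included, and the job is handed in when it is done.

Besides the shell and the picture viewer there is one more tool, called after ">>>" in YAML: its name, and indented under it one key for each argument. carry_out: Moves the arm, as the interface text tells. Its arguments: {"type":"object","properties":{"rows":{"type":"array","items":{"type":"array"}},"jaw":{"type":"number"}},"required":["rows"]}

```bash
mkdir -p pics; cat > h.py <<'E'
import numpy as np, cv2
from plant import read_state, read_camera
def cloud(d):
    K=d["camera_matrix"];z=d["range_z"];h,w=z.shape
    u,v=np.meshgrid(np.arange(w),np.arange(h))
    p=np.stack([u,v],-1).reshape(-1,1,2).astype(np.float64)
    n=cv2.undistortPoints(p,np.array(K),np.array(d["dist_coeffs"])).reshape(h,w,2)
    c=np.dstack([n*z[...,None],z])
    X=(c-np.array(d["t"]))@np.array(d["R"])
    X[z<=0]=np.nan
    return X
def save(n,im): cv2.imwrite("pics/"+n,cv2.cvtColor(np.ascontiguousarray(im),cv2.COLOR_RGB2BGR))
E
python3 - <<'E'
from h import *
import pickle
for n in("top","scene"):
    d=read_camera(n);save(n+".png",d["image"]);pickle.dump(d,open(n+".pkl","wb"))
    d=dict(d);print(n,-np.array(d["R"]).T@d["t"])
print(read_state())
E
```

```text
top [0.42030476 0.0883807  0.97832337]
scene [0.01608879 0.7214843  0.60320628]
{'time_s': 0.1, 'joint_positions': array([-1.49730584e+00,  1.81458620e-01,  1.60790566e+00,  4.78549418e-06,
        1.35374886e+00, -2.06287099e-01]), 'dq': array([-0.00209295, -0.00172185, -0.00338522, -0.00110446,  0.00167523,
        0.00052753]), 'tau': array([ 1.13859445e-03, -4.34819663e+01, -3.42696011e+01,  7.04034674e-02,
        3.40542721e-02, -3.51693450e-05]), 'position': array([ 0.15877396, -0.55218779,  0.25690589]), 'orientation': array([-7.58414855e-04,  9.90231294e-01,  1.39432443e-01,  5.27729705e-05]), 'contact_force': array([-0.31367218,  0.73069016, -0.78514062]), 'moment': array([ 0.06383875, -0.03663748, -0.01585004]), 'grasp_force': 0.0, 'finger_gap': 0.08802637900895754}
```

View pics/top.png

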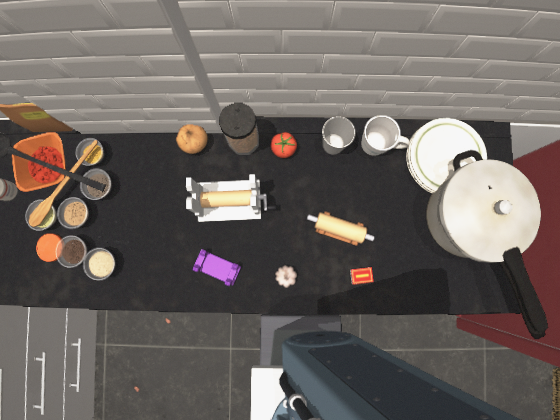

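View pics/scene.png

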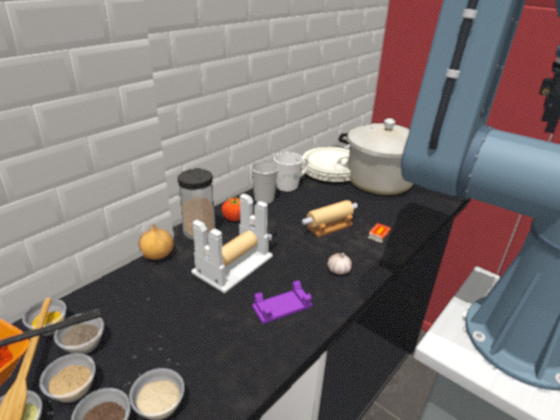

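The top view shows the loose roller in its wooden rest at (341,229), journals at about (312,218) and (370,238). The empty purple lookalike is at (217,267). The white sheeter is at (227,199), with its fixed lower roller and the crank at (267,200), so its -y cheek is on the right. Next I measure the roller and the sheeter, with one enlarged crop to confirm.

```bash
python3 - <<'E'
from h import *
import pickle
d=pickle.load(open("top.pkl","rb"));X=cloud(d);im=d["image"]
a=cv2.resize(im[165:290,180:390],None,fx=3.8,fy=3.8,interpolation=cv2.INTER_CUBIC);save("crop.png",a)
print("table z",np.nanmedian(X[240:300,300:330,2]))
def fit(P,nm):
    c=P[:,:2].mean(0);r=cv2.minAreaRect(P[:,:2].astype(np.float32))
    print(nm,len(P),"mean",P.mean(0).round(4),"rect",np.round(r[0],4),np.round(r[1],4),r[2],"z",np.nanpercentile(P[:,2],[2,50,98]).round(4))
# roller region: points z>0.047 (above rest blocks 34mm)
R=X[200:262,295:385].reshape(-1,3);R=R[np.isfinite(R[:,2])]
fit(R[R[:,2]>0.038],"roller>38mm"); fit(R[R[:,2]>0.052],"roller>52")
S=X[165:235,175:285].reshape(-1,3);S=S[np.isfinite(S[:,2])]
T=S[S[:,2]>0.13];fit(T,"cheek tops")
for s,n in((T[:,1]>T[:,1].mean(),"left"),(T[:,1]<=T[:,1].mean(),"right")):
    fit(T[s],n)
f=S[(S[:,2]>.004)&(S[:,2]<.014)];fit(f,"base")
l=S[(S[:,2]>.05)&(S[:,2]<.065)];fit(l,"lower roller")
for n,(u,v) in dict(garlic=(286,276),matchbox=(361,276),purple=(217,267),tomato=(284,145),tumbler=(338,135),mug=(380,135),jar=(238,120)).items(): print(n,X[v,u].round(3))
E
```

```text
table z 0.0003928228758221762
roller>38mm 912 mean [ 0.4939 -0.0521  0.0553] rect [ 0.4943 -0.0532] [0.1664 0.0409] 71.13724517822266 z [0.0421 0.0572 0.0631]
roller>52 659 mean [ 0.4944 -0.0535  0.0585] rect [ 0.4949 -0.0535] [0.1181 0.035 ] 70.76815795898438 z [0.0524 0.0589 0.0633]
cheek tops 298 mean [0.5637 0.2292 0.1381] rect [0.5642 0.2253] [0.0699 0.1554] 3.172542095184326 z [0.1304 0.1391 0.1426]
left 159 mean [0.5589 0.2955 0.138 ] rect [0.5602 0.2963] [0.07  0.013] 3.012164354324341 z [0.1304 0.139  0.1427]
right 139 mean [0.5691 0.1534 0.1381] rect [0.5682 0.1536] [0.0691 0.0119] 3.172541856765747 z [0.1305 0.1392 0.1424]
base 1264 mean [0.5574 0.2249 0.0081] rect [0.5686 0.2216] [0.1785 0.2763] 0.4087775647640228 z [0.0043 0.0081 0.0122]
lower roller 787 mean [0.5625 0.2275 0.0572] rect [0.5635 0.2104] [0.0788 0.1788] 2.3589346408843994 z [0.0506 0.0576 0.0627]
garlic [0.378 0.077 0.044]
matchbox [ 0.378 -0.109  0.015]
purple [0.396 0.249 0.01 ]
tomato [0.699 0.085 0.049]
tumbler [ 0.74  -0.056  0.007]
mug [ 0.74  -0.164  0.013]
jar [0.722 0.188 0.159]
```

View pics/crop.png

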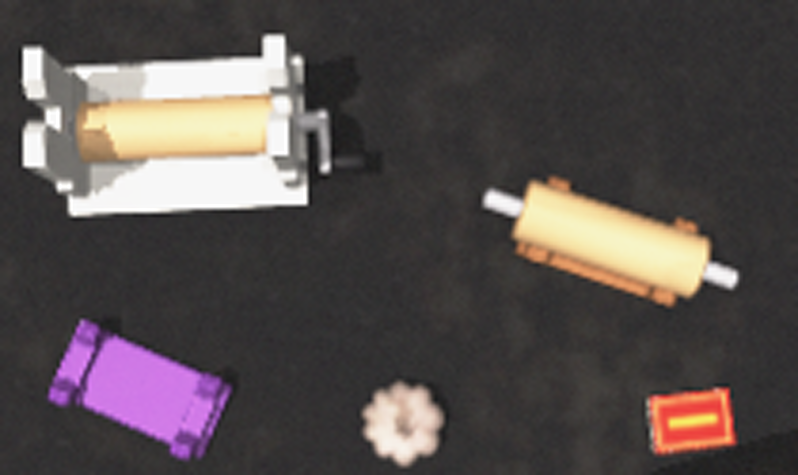

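Confirmed: the roller with steel journals lies in the brown rest, axis heading 71°, centre (0.4945, -0.053). The sheeter's centre is about (0.564, 0.225), yaw about +3.2°. I turn the tool and go above the roller.

>>> carry_out:
  rows:
    - [[0,0,0],-0.1203]
    - [[0,0,0],-0.1203]
    - [[0,0,0],-0.1203]
    - [[0,0,0],-0.1203]
    - [[0,0,0],-0.1203]
    - [[0,0,0],-0.1203]
    - [[0,0,0],-0.1203]
    - [[0,0,0],-0.1203]
    - [[0.0363,0.00975,0.006],0]
    - [[0.0363,0.00975,0.006],0]
    - [[0.0363,0.00975,0.006],0]
    - [[0.0363,0.00975,0.006],0]
  jaw: 1

```text
time_s: 1.1
position: [0.2429, -0.4262, 0.2329]
orientation: [-0.0, 0.814, 0.582, 0.0]
contact_force: [0.9, 0.1, -0.6]
finger_gap: 0.088
grasp_force: 0.0
```

>>> carry_out:
  rows:
    - [[0.0363,0.00975,0.006],0]
    - [[0.0363,0.00975,0.006],0]
    - [[0.0363,0.00975,0.006],0]
    - [[0.0363,0.00975,0.006],0]
    - [[0.0363,0.00975,0.006],0]
    - [[0.0363,0.00975,0.006],0]
    - [[0.0363,0.00975,0.006],0]
    - [[0.0363,0.00975,0.006],0]
    - [[0.0363,0.00975,0.006],0]
    - [[0.0363,0.00975,0.006],0]
    - [[0.0363,0.00975,0.006],0]
    - [[0.0363,0.00975,0.006],0]

```text
time_s: 2.1
position: [0.4944, -0.0513, 0.1612]
orientation: [-0.0, 0.813, 0.582, -0.0]
contact_force: [0.2, -1.2, -0.3]
finger_gap: 0.0884
grasp_force: 0.0
```

```bash
python3 - <<'E'
from h import *
s=read_state();print(s["position"],s["orientation"],s["joint_positions"],np.degrees(2*np.arctan2(s["orientation"][2],s["orientation"][1])))
d=read_camera("wrist");save("w1.png",d["image"]);X=cloud(d)
print("cam",-np.array(d["R"]).T@d["t"])
R=X.reshape(-1,3);R=R[np.isfinite(R[:,2])]
R=R[(np.hypot(R[:,0]-.4945,R[:,1]+.0533)<.1)]
for lo,hi in((.038,.07),(.05,.07),(.056,.07)):
    P=R[(R[:,2]>lo)&(R[:,2]<hi)];r=cv2.minAreaRect(P[:,:2].astype(np.float32));print(lo,len(P),P.mean(0).round(4),np.round(r[0],4),np.round(r[1],4),r[2],P[:,2].max())
E
```

```text
[ 0.49441671 -0.05133547  0.16123436] [-8.40992138e-05  8.13199457e-01  5.81985075e-01 -8.74944687e-05] [-3.42693539e-01  1.20510797e-01  1.88612308e+00 -5.27272975e-05
  1.13519674e+00 -1.42102338e-02] 71.18056803503329
cam [0.51776082 0.02038879 0.28759871]
0.038 7662 [ 0.497  -0.0477  0.055 ] [ 0.4944 -0.0556] [0.1678 0.04  ] 72.09272766113281 0.06188260684817728
0.05 6176 [ 0.4961 -0.0503  0.0572] [ 0.4945 -0.055 ] [0.1203 0.0359] 71.95503234863281 0.06188260684817728
0.056 4331 [ 0.496  -0.0505  0.0588] [ 0.4947 -0.055 ] [0.1202 0.0268] 72.27342224121094 0.06188260684817728
```

View pics/w1.png

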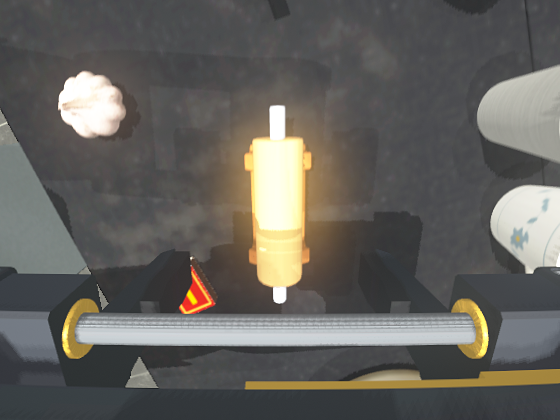

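The wrist view shows the roller at (278,205), in line with the fingers. I descend and grip.

>>> carry_out:
  rows:
    - [[-0.0028,0.001,0],-0.014]
    - [[0,0,0.02],0]
    - [[0,0,0.02],0]
    - [[0,0,0.02],0]
    - [[0,0,0.02],0]
    - [[0,0,0.02],0]
    - [[0,0,0.02],0]
    - [[0,0,0],0]
    - [[0,0,0],0]

```text
time_s: 2.9
position: [0.4927, -0.0567, 0.041]
orientation: [-0.001, 0.809, 0.587, -0.001]
contact_force: [-0.5, -0.1, 0.8]
finger_gap: 0.0881
grasp_force: 0.0
```

>>> carry_out:
  rows:
    - [[0,0,0],0]
    - [[0,0,0],0]
    - [[0,0,0],0]
    - [[0,0,0],0]
    - [[0,0,0],0]
    - [[0,0,0],0]
    - [[0,0,0],0]
    - [[0,0,0],0]
    - [[0,0,0],0]
    - [[0,0,0],0]
  jaw: -1

```text
time_s: 3.73
position: [0.4953, -0.0567, 0.0423]
orientation: [0.001, 0.809, 0.588, 0.001]
contact_force: [5.7, -1.8, -0.6]
finger_gap: 0.0396
grasp_force: 30.0
```

>>> carry_out:
  rows:
    - [[0,0,-0.02],0]
    - [[0,0,-0.04],0]
    - [[0,0,-0.04],0]
    - [[0,0,-0.04],0]
    - [[0,0,-0.04],0]
    - [[0,0,-0.02],0]
    - [[0,0,0],-0.1233]
    - [[0,0,0],-0.1233]
    - [[0,0,0],-0.1233]

```text
time_s: 4.48
position: [0.4928, -0.0558, 0.241]
orientation: [-0.001, 0.685, 0.729, -0.001]
contact_force: [-0.7, 0.1, -4.4]
finger_gap: 0.0387
grasp_force: 30.1
```

>>> carry_out:
  rows:
    - [[0.0308,0.00966,0],0]
    - [[0.0308,0.00966,0],0]
    - [[0.0308,0.00966,0],0]
    - [[0.0308,0.00966,0],0]
    - [[0.0308,0.00966,0],0]
    - [[0.0308,0.00966,0],0]
    - [[0.0308,0.00966,0],0]
    - [[0.0308,0.00966,0],0]
    - [[0.0308,0.00966,0],0]
    - [[0,0,0],0]
    - [[0,0,0],0]
    - [[0,0,0],0]

```text
time_s: 5.48
position: [0.5642, 0.2249, 0.2401]
orientation: [-0.001, 0.687, 0.727, -0.002]
contact_force: [0.7, -0.6, -3.9]
finger_gap: 0.0388
grasp_force: 30.1
```

```bash
python3 - <<'E'
from h import *
import pickle
s=read_state();print(s["position"],s["orientation"],s["contact_force"],s["moment"],s["finger_gap"],np.degrees(2*np.arctan2(s["orientation"][2],s["orientation"][1])))
for n in("wrist","scene","top"):
    d=read_camera(n);pickle.dump(d,open(n+"2.pkl","wb"))
    if n=="wrist":save("w2.png",d["image"])
    X=cloud(d);R=X.reshape(-1,3);R=R[np.isfinite(R[:,2])]
    R=R[np.hypot(R[:,0]-.564,R[:,1]-.225)<.12]
    for y in (.296,.154):
        P=R[(abs(R[:,1]-y)<.012)&(R[:,2]>.134)&(R[:,2]<.146)]
        if len(P)>10:
            r=cv2.minAreaRect(P[:,:2].astype(np.float32))
            print(n,y,len(P),np.round(r[0],4),np.round(r[1],4),r[2],"x hist",np.histogram(P[:,0],np.arange(.51,.62,.004))[0])
d=pickle.load(open("top2.pkl","rb"));save("t2.png",cv2.resize(d["image"][165:235,175:285],None,fx=7,fy=7,interpolation=cv2.INTER_CUBIC))
E
```

```text
[0.56417162 0.22494502 0.24013691] [-0.00087643  0.68701677  0.72663906 -0.0016926 ] [ 0.72649316 -0.63185    -3.89323913] [-0.08233663 -0.09010063  0.01635525] 0.03878617361068961 93.21096017643615
wrist 0.296 1133 [0.5595 0.2942] [0.0704 0.0117] 3.216134548187256 x hist [  0   0   0  33 102  96  92 101  98  34   0   0   0   0   2  78  99  95
  97  96  98  12   0   0   0   0   0]
scene 0.296 131 [0.5603 0.2967] [0.0706 0.0134] 4.153757572174072 x hist [ 0  0  0  5 14 11 10 11 11  4  0  0  0  0  2  7 15 11 10  9  7  4  0  0
  0  0  0]
scene 0.154 98 [0.5689 0.1558] [0.0708 0.0133] 2.5922513008117676 x hist [ 0  0  0  0  0  2 11 11  6  9  6  2  0  0  0  0  0  5 12  9  7  6  7  5
  0  0  0]
top 0.296 27 [0.5368 0.2962] [0.0227 0.0102] 3.366931200027466 x hist [ 0  0  0  3 10  8  1  2  2  1  0  0  0  0  0  0  0  0  0  0  0  0  0  0
  0  0  0]
top 0.154 86 [0.5681 0.1535] [0.0694 0.0116] 3.176011323928833 x hist [ 0  0  0  0  0  5 11  9  6 10 10  5  2  0  0  0  0  4  5  2  1  5  8  3
  0  0  0]
```

View pics/w2.png

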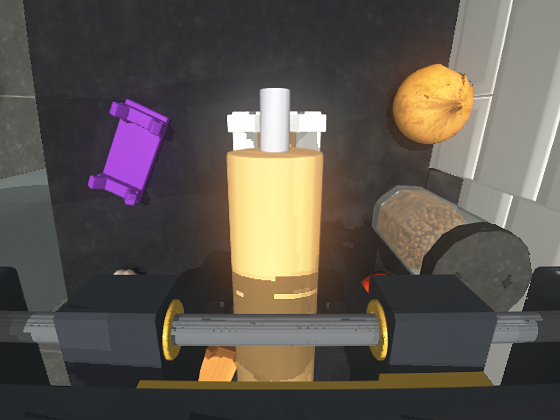

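The wrist view shows the roller in hand, with the +y journal (275,120) over the left cheek's slot (277,122). I check the alignment of the held roller against the slot, in numbers.

```bash
python3 - <<'E'
from h import *
import pickle
d=pickle.load(open("wrist2.pkl","rb"));X=cloud(d);R=X[:270,200:350].reshape(-1,3);R=R[np.isfinite(R[:,2])]
P=R[(R[:,2]>.2)&(R[:,2]<.28)]
# midline of silhouette per y-slice
for y0 in np.arange(.225,.315,.008):
    q=P[abs(P[:,1]-y0)<.004]
    if len(q)>5: print(round(y0,3),len(q),"x",q[:,0].min().round(4),q[:,0].max().round(4),"mid",((q[:,0].min()+q[:,0].max())/2).round(4),"ztop",np.percentile(q[:,2],98).round(4))
print("ymax",P[:,1].max())
T=R[(abs(R[:,1]-.294)<.012)&(R[:,2]>.134)&(R[:,2]<.146)];x=np.sort(T[:,0]);k=np.argmax(np.diff(x));print("slot edges",x[0],x[k],x[k+1],x[-1])
d=pickle.load(open("scene2.pkl","rb"));X=cloud(d);R=X.reshape(-1,3);R=R[np.isfinite(R[:,2])]
for y in(.297,.155):
    # shoes: white surface within slot
    m=.5642-(y-.225)*.056
    S=R[(abs(R[:,0]-m)<.006)&(abs(R[:,1]-y)<.006)&(R[:,2]<.135)&(R[:,2]>.05)]
    print(y,len(S),np.histogram(S[:,2],np.arange(.05,.14,.006)))
E
```

```text
0.233 1017 x 0.5282 0.596 mid 0.5621 ztop 0.2424
0.241 772 x 0.5416 0.5941 mid 0.5679 ztop 0.2584
0.249 1644 x 0.5411 0.5816 mid 0.5613 ztop 0.2586
0.257 1745 x 0.5412 0.5809 mid 0.5611 ztop 0.2587
0.265 1869 x 0.5405 0.5801 mid 0.5603 ztop 0.2587
0.273 1962 x 0.5401 0.5798 mid 0.56 ztop 0.2587
0.281 2103 x 0.5393 0.5795 mid 0.5594 ztop 0.2587
0.289 1490 x 0.5407 0.5787 mid 0.5597 ztop 0.2578
0.297 649 x 0.5522 0.5647 mid 0.5585 ztop 0.2449
0.305 687 x 0.5519 0.5641 mid 0.558 ztop 0.245
0.313 93 x 0.5519 0.5635 mid 0.5577 ztop 0.2447
ymax 0.31036534428317003
slot edges 0.5245998197753784 0.547389471939294 0.5698757180375809 0.5944817226890307
0.297 65 (array([ 5, 13, 13,  0, 10,  8, 16,  0,  0,  0,  0,  0,  0,  0,  0]), array([0.05 , 0.056, 0.062, 0.068, 0.074, 0.08 , 0.086, 0.092, 0.098,
       0.104, 0.11 , 0.116, 0.122, 0.128, 0.134, 0.14 ]))
0.155 55 (array([ 2,  8, 13,  2,  2,  9,  7, 10,  1,  0,  0,  0,  1,  0,  0]), array([0.05 , 0.056, 0.062, 0.068, 0.074, 0.08 , 0.086, 0.092, 0.098,
       0.104, 0.11 , 0.116, 0.122, 0.128, 0.134, 0.14 ]))
```

Lateral alignment is within 0.5 mm. Along the axis the roller is about 3 mm too far to +y. I correct that and descend into the flare.

>>> carry_out:
  rows:
    - [[-0.003,0,0],0]
    - [[0,0,0.02],0]
    - [[0,0,0.025],0]
    - [[0,0,0.025],0]
    - [[0,0,0.01],0]
    - [[0,0,0.008],0]
    - [[0,0,0.008],0]
    - [[0,0,0.008],0]
    - [[0,0,0.006],0]
    - [[0,0,0],0]
    - [[0,0,0],0]

```text
time_s: 6.55
position: [0.5657, 0.2224, 0.1319]
orientation: [0.0, 0.687, 0.726, 0.0]
contact_force: [-0.3, -0.6, -5.0]
finger_gap: 0.0389
grasp_force: 30.1
```

>>> carry_out:
  rows:
    - [[0,0,0.002],0]
    - [[0,0,0.002],0]
    - [[0,0,0.002],0]
    - [[0,0,0.002],0]
    - [[0,0,0.002],0]
    - [[0,0,0.002],0]
    - [[0,0,0],0]

```text
time_s: 7.13
position: [0.5652, 0.2223, 0.1191]
orientation: [-0.0, 0.687, 0.726, -0.0]
contact_force: [-0.1, 0.7, -4.9]
finger_gap: 0.0389
grasp_force: 30.1
```

>>> carry_out:
  rows:
    - [[0,0,0.001],0]
    - [[0,0,0.001],0]
    - [[0,0,0.001],0]
    - [[0,0,0.001],0]
    - [[0,0,0.001],0]
    - [[0,0,0.001],0]
    - [[0,0,0],0]

```text
time_s: 7.72
position: [0.5654, 0.2223, 0.1135]
orientation: [-0.0, 0.687, 0.726, -0.0]
contact_force: [0.5, 0.7, -4.3]
finger_gap: 0.0384
grasp_force: 30.1
```

>>> carry_out:
  rows:
    - [[0,0,0.001],0]
    - [[0,0,0.001],0]
    - [[0,0,0.001],0]
    - [[0,0,0.001],0]
    - [[0,0,0],0]

```text
time_s: 8.13
position: [0.5654, 0.2223, 0.1094]
orientation: [-0.0, 0.687, 0.726, -0.0]
contact_force: [0.8, -0.4, -4.4]
finger_gap: 0.0392
grasp_force: 30.1
```

>>> carry_out:
  rows:
    - [[0,0,0.001],0]
    - [[0,0,0.001],0]
    - [[0,0,0.001],0]
    - [[0,0,0],0]

```text
time_s: 8.47
position: [0.5654, 0.2223, 0.1064]
orientation: [-0.0, 0.687, 0.726, -0.0]
contact_force: [0.0, 0.8, -3.7]
finger_gap: 0.0387
grasp_force: 30.1
```

>>> carry_out:
  rows:
    - [[0,0,0.001],0]
    - [[0,0,0.001],0]
    - [[0,0,0.001],0]
    - [[0,0,0],0]

```text
time_s: 8.8
position: [0.5654, 0.2223, 0.1034]
orientation: [-0.0, 0.687, 0.726, -0.0]
contact_force: [-1.1, -0.0, -4.6]
finger_gap: 0.0392
grasp_force: 30.1
```

>>> carry_out:
  rows:
    - [[0,0,0.001],0]
    - [[0,0,0.001],0]
    - [[0,0,0.001],0]
    - [[0,0,0],0]

```text
time_s: 9.13
position: [0.5656, 0.2224, 0.1006]
orientation: [0.0, 0.687, 0.726, 0.0]
contact_force: [0.4, 1.2, -3.4]
finger_gap: 0.0384
grasp_force: 30.0
```

>>> carry_out:
  rows:
    - [[0,0,0.001],0]
    - [[0,0,0.001],0]
    - [[0,0,0.001],0]
    - [[0,0,0],0]

```text
time_s: 9.47
position: [0.5658, 0.2224, 0.0987]
orientation: [0.0, 0.687, 0.726, 0.0]
contact_force: [-3.7, -0.0, 3.9]
finger_gap: 0.039
grasp_force: 29.9
```

>>> carry_out:
  rows:
    - [[0,0,0.001],0]
    - [[0,0,0.001],0]
    - [[0,0,0],0]

```text
time_s: 9.72
position: [0.5658, 0.2223, 0.0968]
orientation: [0.0, 0.687, 0.726, 0.0]
contact_force: [-3.6, -1.3, 5.5]
finger_gap: 0.0388
grasp_force: 29.9
```

>>> carry_out:
  rows:
    - [[0,-0.001,0],0]
    - [[0,0,0.001],0]
    - [[0,0,0.001],0]
    - [[0,0,0],0]

```text
time_s: 10.05
position: [0.5657, 0.2223, 0.095]
orientation: [0.001, 0.687, 0.726, 0.001]
contact_force: [-2.2, -2.0, 7.3]
finger_gap: 0.0384
grasp_force: 29.8
```

>>> carry_out:
  rows:
    - [[0,0,0.001],0]
    - [[0,0,0.001],0]
    - [[0,0,0],0]

```text
time_s: 10.3
position: [0.5657, 0.2223, 0.0931]
orientation: [0.001, 0.687, 0.726, 0.001]
contact_force: [-1.7, -0.9, 6.2]
finger_gap: 0.0389
grasp_force: 29.8
```

>>> carry_out:
  rows:
    - [[0,0,0.001],0]
    - [[0,0,0],0]

```text
time_s: 10.47
position: [0.5657, 0.2223, 0.0921]
orientation: [0.001, 0.687, 0.726, 0.001]
contact_force: [-1.4, -2.3, 6.5]
finger_gap: 0.039
grasp_force: 29.8
```

>>> carry_out:
  rows:
    - [[0,0,0.001],0]
    - [[0,0,0],0]

```text
time_s: 10.63
position: [0.5658, 0.2223, 0.0911]
orientation: [0.001, 0.687, 0.726, 0.001]
contact_force: [-1.7, -0.5, 7.3]
finger_gap: 0.039
grasp_force: 29.8
```

>>> carry_out:
  rows:
    - [[0,0,0.001],0]
    - [[0,0,0],0]

```text
time_s: 10.8
position: [0.5658, 0.2223, 0.0909]
orientation: [0.001, 0.687, 0.726, 0.001]
contact_force: [-4.4, -1.9, 13.4]
finger_gap: 0.039
grasp_force: 29.7
```

```bash
python3 -c "
from h import *
s=read_state();print(s['position'],s['contact_force'],s['moment'])"
```

```text
[0.56583692 0.22234978 0.09093523] [-4.41046775 -1.93531192 13.39112358] [-0.34892526  0.54627973 -0.08672776]
```

Force jumped, so at least one stop has been reached. I check the level.

```bash
cat > lev.py <<'E'
from h import *
import sys
# wrist: top ridge of roller along y, journal vs body
for n in sys.argv[1:]:
    d=read_camera(n);X=cloud(d);R=X.reshape(-1,3);R=R[np.isfinite(R[:,2])]
    a=np.radians(93.2);ex=np.array([np.cos(a),np.sin(a)])
    s=(R[:,:2]-[.5642,.2245])@ex; o=(R[:,:2]-[.5642,.2245])@np.array([ex[1],-ex[0]])
    for s0 in list(range(-84,85,7)):
        m=(abs(s-s0/1000)<.0035)&(abs(o)<.012)&(R[:,2]>.085)&(R[:,2]<.135)
        if m.sum()>8: print(n,s0,m.sum(),"z99",np.percentile(R[m,2],97).round(4))
E
python3 lev.py wrist scene top
```

```text
wrist -42 209 z99 0.109
wrist -35 630 z99 0.1096
wrist -28 694 z99 0.1096
wrist -21 315 z99 0.1097
wrist -7 189 z99 0.1091
wrist 0 843 z99 0.1096
wrist 7 877 z99 0.1096
wrist 14 948 z99 0.1097
wrist 21 983 z99 0.1097
wrist 28 1046 z99 0.1096
wrist 35 1090 z99 0.1097
wrist 42 1163 z99 0.1097
wrist 49 1227 z99 0.1096
wrist 56 1646 z99 0.1096
wrist 63 911 z99 0.1342
wrist 70 1947 z99 0.1346
wrist 77 1094 z99 0.1345
wrist 84 232 z99 0.0956
scene 0 21 z99 0.1094
scene 7 22 z99 0.1097
scene 14 22 z99 0.1105
scene 21 25 z99 0.1101
scene 28 24 z99 0.1101
scene 35 20 z99 0.1101
scene 70 46 z99 0.1327
scene 77 97 z99 0.1321
scene 84 24 z99 0.0964
top -77 27 z99 0.1328
top -70 27 z99 0.1334
top -63 23 z99 0.116
top -56 34 z99 0.1125
top -49 30 z99 0.1104
top -42 15 z99 0.1104
top 63 20 z99 0.1315
top 70 18 z99 0.1344
top 77 11 z99 0.1217
```

Level to about 0.2 mm. I press a touch more, ease off, release and rise, then check each end with closed fingers.

>>> carry_out:
  rows:
    - [[0,0,0.0007],0]
    - [[0,0,0],0]
    - [[0,0,0],0]

```text
time_s: 11.2
position: [0.5659, 0.2224, 0.0908]
orientation: [0.001, 0.687, 0.726, 0.001]
contact_force: [-6.7, -3.2, 16.1]
finger_gap: 0.0387
grasp_force: 29.6
```

```bash
python3 -c "
from h import *
s=read_state();print(s['position'],s['contact_force'],s['moment'])"
```

```text
[0.56587114 0.22237681 0.09084241] [-6.66821984 -3.19275679 16.07241446] [-0.4308765   0.84110357 -0.05270027]
```

>>> carry_out:
  rows:
    - [[0,0,-0.001],0]
    - [[0,0,-0.001],0]
    - [[0,0,0],0]

```text
time_s: 11.45
position: [0.5657, 0.2224, 0.091]
orientation: [0.001, 0.687, 0.726, 0.001]
contact_force: [0.1, -0.5, 6.0]
finger_gap: 0.0392
grasp_force: 29.8
```

>>> carry_out:
  rows:
    - [[0,0,0],0]
    - [[0,0,0],0]
    - [[0,0,0],0]
    - [[0,0,0],0]
    - [[0,0,0],0]
    - [[0,0,0],0]
  jaw: 1

```text
time_s: 11.95
position: [0.5644, 0.2223, 0.0897]
orientation: [-0.0, 0.687, 0.726, -0.0]
contact_force: [-0.2, -0.4, -0.1]
finger_gap: 0.0768
grasp_force: 0.0
```

>>> carry_out:
  rows:
    - [[0,0,-0.01],0]
    - [[0,0,-0.02],0]
    - [[0,0,-0.03],0]
    - [[0,0,-0.03],0]
    - [[0,0,0],0]
    - [[0,0,0],0]
    - [[0,0,0],0]

```text
time_s: 12.53
position: [0.5644, 0.2223, 0.1802]
orientation: [0.0, 0.687, 0.726, 0.0]
contact_force: [-0.6, 0.2, -0.9]
finger_gap: 0.0884
grasp_force: 0.0
```

```bash
python3 lev.py wrist scene|grep -v z99.0.13; python3 -c "
from h import *
s=read_state();print(s['position'],s['contact_force'],s['moment'],s['finger_gap'])"
```

```text
wrist -70 70 z99 0.1091
wrist -63 154 z99 0.1119
wrist -56 256 z99 0.1097
wrist -49 268 z99 0.1099
wrist -42 274 z99 0.1099
wrist -35 291 z99 0.1098
wrist -28 306 z99 0.1096
wrist -21 301 z99 0.1098
wrist -14 316 z99 0.1097
wrist -7 317 z99 0.1098
wrist 0 331 z99 0.11
wrist 7 342 z99 0.1098
wrist 14 354 z99 0.1097
wrist 21 369 z99 0.1098
wrist 28 374 z99 0.1098
wrist 35 380 z99 0.11
wrist 42 399 z99 0.1098
wrist 49 415 z99 0.1099
wrist 56 473 z99 0.1098
wrist 84 79 z99 0.0959
scene -63 18 z99 0.1176
scene -56 11 z99 0.109
scene -49 18 z99 0.1101
scene -42 20 z99 0.1104
scene -35 20 z99 0.1107
scene -28 20 z99 0.1103
scene -21 25 z99 0.1106
scene -14 22 z99 0.1109
scene -7 24 z99 0.112
scene 0 21 z99 0.11
scene 7 24 z99 0.1102
scene 14 24 z99 0.1105
scene 21 27 z99 0.1104
scene 28 25 z99 0.1108
scene 35 18 z99 0.1108
scene 84 25 z99 0.0959
[0.56365491 0.22209519 0.17871984] [-0.19264331 -1.22049838  0.49276706] [-0.05409582 -0.13403616  0.02710568] 0.08780157867077516
```

Level to 0.1 mm with the roller released. Now I probe each end with closed fingers, about 10 N.

>>> carry_out:
  rows:
    - [[0.0225,0.001,0],0]
    - [[0.0225,0,0],0]
    - [[0,0,0],0]
    - [[0,0,0],0]
    - [[0,0,0.015],0]
    - [[0,0,0.02],0]
    - [[0,0,0.01],0]
    - [[0,0,0.002],0]
    - [[0,0,0],0]
    - [[0,0,0],0]
  jaw: -1

```text
time_s: 13.47
position: [0.5635, 0.2669, 0.1334]
orientation: [0.0, 0.687, 0.726, 0.0]
contact_force: [-0.8, -0.9, -0.0]
finger_gap: 0.0237
grasp_force: 0.0
```

>>> carry_out:
  rows:
    - [[0,0,0.001],0]
    - [[0,0,0.001],0]
    - [[0,0,0.001],0]
    - [[0,0,0],0]

```text
time_s: 13.8
position: [0.5632, 0.2673, 0.1303]
orientation: [0.0, 0.687, 0.726, 0.0]
contact_force: [-0.0, -0.2, -0.1]
finger_gap: 0.0009
grasp_force: 0.0
```

>>> carry_out:
  rows:
    - [[0,0,0.001],0]
    - [[0,0,0.0005],0]
    - [[0,0,0],0]

```text
time_s: 14.05
position: [0.5637, 0.2674, 0.1293]
orientation: [0.0, 0.687, 0.726, 0.001]
contact_force: [-0.2, -0.3, 4.0]
finger_gap: 0.0005
grasp_force: 2.0
```

>>> carry_out:
  rows:
    - [[0,0,0.001],0]
    - [[0,0,0],0]

```text
time_s: 14.22
position: [0.5644, 0.2675, 0.1292]
orientation: [0.001, 0.687, 0.726, 0.001]
contact_force: [0.8, -0.6, 8.2]
finger_gap: 0.0004
grasp_force: 4.0
```

>>> carry_out:
  rows:
    - [[0,0,0.0007],0]
    - [[0,0,0],0]

```text
time_s: 14.38
position: [0.5648, 0.2675, 0.1291]
orientation: [0.001, 0.687, 0.726, 0.002]
contact_force: [-0.2, -0.3, 10.2]
finger_gap: 0.0006
grasp_force: 5.2
```

The left shoe is solid on its stop. Now the right.

>>> carry_out:
  rows:
    - [[0,0,-0.01],0]
    - [[-0.03,0,0],0]
    - [[-0.03,0,0],0]
    - [[-0.03,0,0],0]
    - [[0,0,0],0]
    - [[0,0,0.0075],0]
    - [[0,0,0.001],0]
    - [[0,0,0],0]

```text
time_s: 15.05
position: [0.5692, 0.1771, 0.1292]
orientation: [0.001, 0.687, 0.727, 0.0]
contact_force: [0.3, -6.0, 6.7]
finger_gap: 0.0005
grasp_force: 3.3
```

>>> carry_out:
  rows:
    - [[0,0,0.001],0]
    - [[0,0,0],0]

```text
time_s: 15.22
position: [0.5698, 0.1773, 0.1291]
orientation: [0.002, 0.687, 0.727, 0.001]
contact_force: [0.4, -6.4, 11.5]
finger_gap: 0.0003
grasp_force: 5.3
```

>>> carry_out:
  rows:
    - [[0,0,0.0006],0]
    - [[0,0,0],0]
    - [[0,0,0],0]

```text
time_s: 15.47
position: [0.5702, 0.1773, 0.129]
orientation: [0.003, 0.687, 0.727, 0.001]
contact_force: [0.4, -8.5, 13.9]
finger_gap: 0.0007
grasp_force: 6.5
```

Both ends are stiff at the same height (0.129). I retract and take a final look.

>>> carry_out:
  rows:
    - [[0,0,-0.005],0]
    - [[0,0,-0.02],0]
    - [[0,0,-0.04],0]
    - [[0.02,0,-0.04],0]
    - [[0,0,-0.03],0]
    - [[0,0,0],0]
    - [[0,0,0],0]

```text
time_s: 16.05
position: [0.5676, 0.1976, 0.2608]
orientation: [0.001, 0.687, 0.727, 0.002]
contact_force: [-0.4, -1.2, -0.2]
finger_gap: 0.0005
grasp_force: 0.0
```

```bash
python3 lev.py wrist|grep -v z99.0.13; python3 - <<'E'
from h import *
d=read_camera("scene");save("s3.png",cv2.resize(d["image"][150:330,130:400],None,fx=2.8,fy=2.8))
E
```

```text
wrist -84 35 z99 0.0956
wrist -77 79 z99 0.0958
wrist -56 162 z99 0.1099
wrist -49 173 z99 0.11
wrist -42 176 z99 0.1099
wrist -35 187 z99 0.1097
wrist -28 184 z99 0.1095
wrist -21 188 z99 0.1099
wrist -14 198 z99 0.1099
wrist -7 189 z99 0.1101
wrist 0 200 z99 0.1099
wrist 7 206 z99 0.1099
wrist 14 202 z99 0.1103
wrist 21 217 z99 0.1101
wrist 28 217 z99 0.1099
wrist 35 216 z99 0.11
wrist 42 221 z99 0.1103
wrist 49 251 z99 0.1101
wrist 56 217 z99 0.1101
wrist 84 44 z99 0.0954
```

View pics/s3.png

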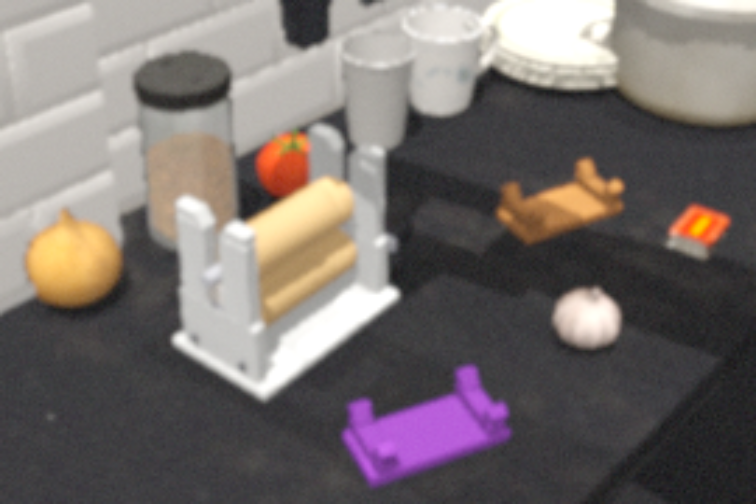

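The roller sits level in both slots, with its left journal at (212,275). The rest is empty at (560,205) and the bystanders have not moved.

```bash
python3 -c "
from plant import close_job
print(close_job())"
```

```text
the job is handed in; nothing more can be done
None
```

The roller lies released and level in the sheeter: both shoes felt solid on their stops, the force on the sheeter read at most about 21 N, the bystanders look unmoved, and I handed the job in at about 16 s.

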